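# Nest the plain biscuit cutters in their tin and close it

### The job

Baking is done: put the four plain round biscuit cutters away in their tin, standing upright on its floor, nested one inside another (so start with the smallest), and close the tin with its lid, sitting flat on the rim. The two fluted cutters belong to another set: leave them where they stand.

Things in the scene. Friction and masses are not known exactly. Their poses are not given: they have to be found in the camera images.
- plain_38: plain round biscuit cutter, bright steel, smallest of four: smooth open band 38 mm in diameter, 24 mm high, wall 1.6 mm; over it a flat strap like a basket handle, its level top 33 mm above the origin, 14 mm wide, 2.5 mm thick, to grip from above with the fingertips. Origin: centre of the open underside; strap along x, z up. Loose, 25 to 80 g.
- plain_54: plain round biscuit cutter, bright steel, second smallest of four: smooth open band 54 mm in diameter, 24 mm high, wall 1.6 mm; over it a flat strap like a basket handle, its level top 42 mm above the origin, 14 mm wide, 2.5 mm thick, to grip from above with the fingertips. Origin: centre of the open underside; strap along x, z up. Loose, 25 to 80 g.
- plain_70: plain round biscuit cutter, bright steel, second largest of four: smooth open band 70 mm in diameter, 24 mm high, wall 1.6 mm; over it a flat strap like a basket handle, its level top 51 mm above the origin, 14 mm wide, 2.5 mm thick, to grip from above with the fingertips. Origin: centre of the open underside; strap along x, z up. Loose, 25 to 80 g.
- plain_86: plain round biscuit cutter, bright steel, largest of four: smooth open band 86 mm in diameter, 24 mm high, wall 1.6 mm; over it a flat strap like a basket handle, its level top 60 mm above the origin, 14 mm wide, 2.5 mm thick, to grip from above with the fingertips. Origin: centre of the open underside; strap along x, z up. Loose, 25 to 80 g.
- fluted_62: fluted biscuit cutter of another set: the same steel and kind of strap (top 51 mm above the origin), but the band is wavy (scalloped) all round, 62 mm in diameter. Origin: centre of the underside; strap along x, z up.
- fluted_46: fluted biscuit cutter of another set: the same steel and kind of strap (top 42 mm above the origin), but the band is wavy (scalloped) all round, 46 mm in diameter. Origin: centre of the underside; strap along x, z up.
- tin: open round dark steel storage tin, fixed: 111 mm outside, 108 mm inside diameter, 70 mm high, floor 2 mm. Origin: centre of the underside, z up. Holds the plain set nested, larger over smaller: 6 mm play all round between neighbours, 9 mm from strap to strap, straps lying any way; nest reaches 62 mm above the origin. No room to open fingers fully inside.
- lid: the tin's loose lid, right way up: dark steel plate 115 mm in diameter, round beech knob on top (22 mm diameter, 14.5 to 32.5 mm above the origin). The ring beneath (98 mm, tapered to 92, 5 mm deep) drops into the tin with 5 mm play. Origin: centre of the ring's lower edge; z up. Seated, the plate is on the rim and the origin 65 mm above the tin's. 100 to 170 g.

How it is judged:
At the end, for the whole second after the job is handed in: The plain cutters stand upright (0.12 rad) on the tin's floor (origins under 8 mm above the tin's, within 35 mm of its axis); the lid lies flat (0.06 rad) on the rim, origin 60 to 69 mm above the tin's, within 10 mm of its axis; fluted cutters moved under 30 mm; all at rest (z of plain_38 in the frame of tin between -0.001 and 0.008 m and horizontal distance between each of plain_38, plain_54, plain_70, plain_86 and tin below 0.035 m and angle between each of plain_38, plain_54, plain_70, plain_86's own z axis and vertical below 0.12 rad and linear speed of each of plain_38, plain_54, plain_70, plain_86, lid, fluted_62, fluted_46 below 0.02 m/s and z of plain_54 in the frame of tin between -0.001 and 0.008 m and z of plain_70 in the frame of tin between -0.001 and 0.008 m and z of plain_86 in the frame of tin between -0.001 and 0.008 m and z of lid in the frame of tin between 0.06 and 0.069 m and horizontal distance between lid and tin below 0.01 m and angle between lid's own z axis and vertical below 0.06 rad and distance of each of fluted_62, fluted_46 from where it was at the start of the episode below 0.03 m); the robot touches nothing.
It fails at once if the 62 mm fluted cutter was picked up or shoved out of its place (more than 30 mm) (distance of fluted_62 from where it was at the start of the episode above 0.03 m).
It fails at once if the 46 mm fluted cutter was picked up or shoved out of its place (more than 30 mm) (distance of fluted_46 from where it was at the start of the episode above 0.03 m).
It also fails if it takes over 120 s, if anything falls off the work surface, if the arm or the gripper's body presses on something with over 40 N, if the wrist force passes 120 N, or if a joint passes its speed limit or range.

### The arm

A 6-joint arm with a two-finger parallel gripper is mounted at the origin on a cart in front of the work surface, level with it; the furniture and walls round the work are solid. World frame = base frame: x ahead of the robot, y to its left, z up, the work surface at z = 0. Lengths are in m, angles in rad, forces in N, time in s.
With the tool pointing down it reaches from about 0.35 to 0.975 m from the base axis. Payload 17.4 kg.
Tool frame: the origin (TCP) lies midway between the tips of the shut fingers; the grasp point (between the pads) lies 19 mm behind it; z points along the fingers, y is the line along which they close (so a half turn about z gives the same grasp; the last joint's range is limited). The gripper opens to 85 mm and grips with 20 to 120 N. Pads are 22 mm wide; open, the fingers measure 114 mm over their backs; the gripper's body (76 mm by 85 mm) begins 54 mm behind the grasp point. The pads swing forward as they close: fully open they stand 13 mm farther back than shut.
Start: joints at [-1.255, 0.116, 1.442, -0, 1.584, -0.038], TCP at [0.234, -0.633, 0.231] pointing down, gripper open.
Joint ranges: [-2.83, 2.83], [-0.83, 2.19], [0.07, 2.5], [-1.14, 4.28], [0.01, 3], [-2.97, 2.97]. Speed limits (rad/s): [1.89, 1.89, 2.22, 3.14, 3.14, 3.14].

### API

Orientations are given as a rotation vector (axis times angle).
In Python, from workcell import arm, capture, calibration, order gives the robot as it stands.
- The arm moves only by the tool arm_command, never from a script. Its argument "increments" is a list of rows, each a list of 4 numbers: the shift along the tool's x, y, z in mm, then the turn about the tool's z in degrees. In form: [[x, y, z, twist], ...]. A call has 1 to 10 rows; each row is the pose to reach, as a shift and turn from the pose commanded when the call began, along the tool's axes at that moment; what a row does not reach only later rows make up. A row lasts 1/12 s, in which the tool goes at most 41.7 mm and 7.16 degrees, less where a joint would pass 70% of its speed; a pose out of reach is approached as far as the arm can. A call with a gripper value outside its range is refused whole. "jaw" is the finger opening in mm, from 0 to 85.4, set as the call begins (left out, the last holds). The fingers move at their own pace and stop on an object; "force" is the grip in N (left out, the last holds). Time passes only in rows, so rows that repeat a pose let the fingers close. It gives the time, the measured TCP pose, the force, the opening and the grip force at its end, in the units of the state.
- arm.observe(): the state, without advancing time (a new reading comes with each control period).
- capture(name): name is "side" or "top" or "wrist"; returns the picture (480x640x3 uint8, red, green, blue); there is no depth.
- calibration(name): a dict with "K" (3x3 intrinsics, pixels), "D" ([k1, k2, p1, p2, k3] as OpenCV has them; the pictures are not rectified), "R" (3x3) and "t" (3): a world point X has camera coordinates R X + t. Camera axes: x right, y down, z forward; pixel columns grow to the right and rows downward; lengths in m; the calibration is good to about 2 mm. A picture is of the moment at which its call begins: read the wrist's pose just before it. calibration takes no time and is no camera call; for the wrist camera it gives the pose at the moment of the call.
- order.finish_job(): hands the job in; it is judged then, once.
The state is a dict: "time": time; "joint_positions": joint angles; "qd": joint speeds; "effort": joint torques, N m; "position": TCP position; "tool_rot": TCP orientation; "ft_force": force on the tool from outside, world axes, zero at the start; "ft_torque": the same for the moment, N m; "width": opening from 0.0 (shut) to 1.0 (fully open); "grip_force": force on a finger pad.
Only numpy, scipy, OpenCV 4.12 (cv2) and the standard library are available. Lean on these libraries where they do the work, as an engineer would, in place of code of your own. Each camera call takes 0.05 s, during which the arm holds its last target. There are 200 camera calls.

## Working session

There is one attempt and no reset: what is moved stays moved. The work goes in short steps, Python scripts to look and compute and a tool call to move; the robot and the scene stay as the last step left them, time stands still between calls to the robot, and variables do not carry over. Pictures are saved under pics/ and viewed, at most 14 in all, crops included, and the job is handed in when it is done.

Besides the shell and the picture viewer there is one more tool, called after "Emit:" in YAML: its name, and indented under it one key for each argument. arm_command: Moves the arm, as the interface text tells. Its arguments: {"type":"object","properties":{"increments":{"type":"array","items":{"type":"array","items":{"type":"number"}}},"jaw":{"type":"number"},"force":{"type":"number"}},"required":["increments"]}

```bash
mkdir -p pics; ls
python3 - <<'E'
from workcell import arm,capture,calibration
import cv2
s=arm.observe();print(s)
for n in("top","side"):
    cv2.imwrite(f"pics/{n}0.png",capture(n)[:,:,::-1]); c=calibration(n);print(n,c)
E
```

```text
pics
{'time': 0.0, 'joint_positions': array([-1.25478449e+00,  1.16480172e-01,  1.44228476e+00,  3.58476580e-07,
        1.58400915e+00, -3.78069340e-02]), 'qd': array([-3.63513668e-05, -7.92521419e-04,  8.15296610e-05, -1.19161610e-03,
        1.84598780e-03, -1.23386159e-04]), 'effort': array([-2.45068426e-03, -7.31996298e+01, -6.32507873e+01, -1.21994030e-04,
        6.20394334e-03, -1.98529756e-05]), 'position': array([ 0.23380057, -0.63300167,  0.23055399]), 'tool_rot': array([-3.09140781e+00, -5.52676831e-01,  2.56659990e-04]), 'ft_force': array([-0.34706023, -0.34830287, -0.29975739]), 'ft_torque': array([-0.00254546, -0.00405302, -0.08328512]), 'grip_force': 0.0, 'width': 1.0003243578993226}
top {'K': array([[579.3855715 ,   0.        , 317.56734762],
       [  0.        , 579.3855715 , 242.19383931],
       [  0.        ,   0.        ,   1.        ]]), 'D': array([-0.01962519,  0.        ,  0.        ,  0.        ,  0.        ]), 'R': array([[-0.07423224, -0.99722674,  0.00532948],
       [-0.97501793,  0.07145503, -0.21031931],
       [ 0.20935522, -0.02080881, -0.97761822]]), 't': array([0.01887824, 0.49896765, 1.16745751])}
side {'K': array([[534.12425486,   0.        , 319.854882  ],
       [  0.        , 534.12425486, 242.02486969],
       [  0.        ,   0.        ,   1.        ]]), 'D': array([-0.09397183,  0.        ,  0.        ,  0.        ,  0.        ]), 'R': array([[ 0.99584498, -0.08939995, -0.01733253],
       [-0.06494835, -0.56385164, -0.82331831],
       [ 0.06383164,  0.82102313, -0.5673152 ]]), 't': array([-0.49506966,  0.09003071,  1.41238656])}
```

View pics/top0.png

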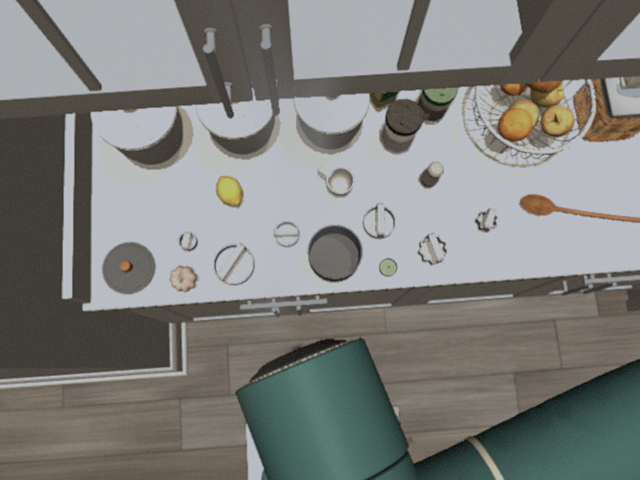

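View pics/side0.png

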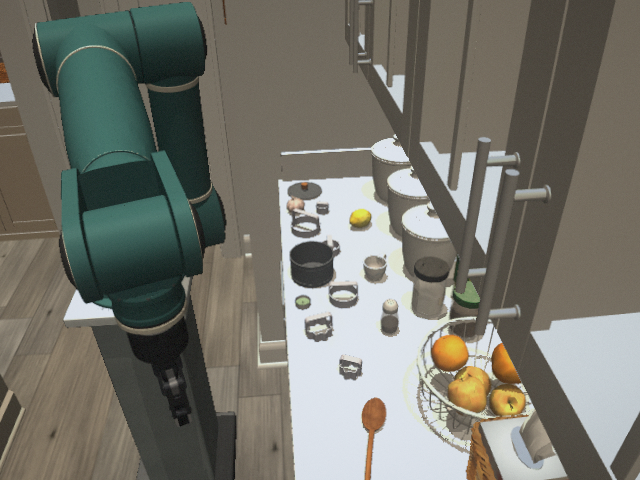

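The top view shows, in pixels: lid (127,267), plain_38 (188,241), plain_86 (234,264), plain_54 (287,234), tin (335,253), plain_70 (379,221), and the fluted cutters at (432,249) and (486,219). The side view agrees. I'll enlarge both halves.

Run:
```python
import cv2
I=cv2.imread("pics/top0.png")
a=cv2.resize(I[215:300,100:260],None,fx=5,fy=5,interpolation=cv2.INTER_CUBIC)
b=cv2.resize(I[195:285,255:415],None,fx=5,fy=5,interpolation=cv2.INTER_CUBIC)
cv2.imwrite("pics/a.png",a);cv2.imwrite("pics/b.png",b)
```

```text
(no output)
```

View pics/a.png

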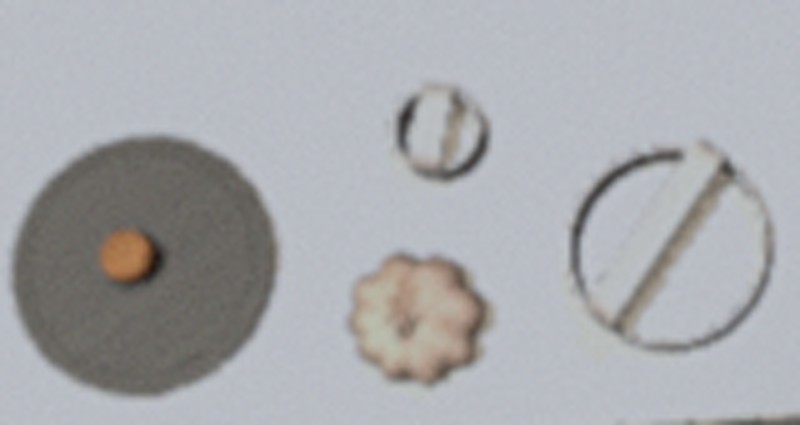

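View pics/b.png

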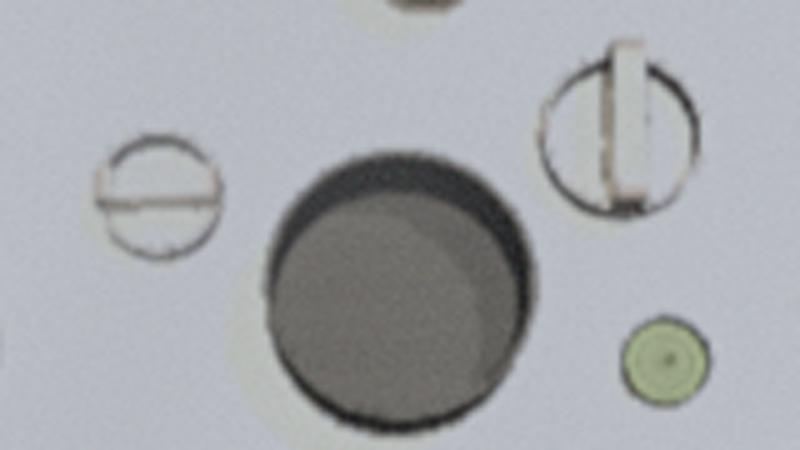

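The crops give each circle and strap (in crop pixels): a has plain_38 centred (442,131), plain_86 (673,250), and the lid knob (128,256). b has plain_54 (161,198), plain_70 (620,137), and the tin rim (402,292). Next I'll convert these to positions.

```bash
cat > h.py <<'E'
import numpy as np,cv2
from scipy.spatial.transform import Rotation as Ro
from workcell import arm,capture,calibration
def ray(c,uv,z):
    p=cv2.undistortPoints(np.array([[uv]],float),c["K"],c["D"])[0,0]
    R,t=np.array(c["R"]),np.array(c["t"]);C=-R.T@t;d=R.T@np.r_[p,1]
    return C+d*(z-C[2])/d[2]
def proj(c,X):
    return cv2.projectPoints(np.array(X,float).reshape(-1,3),cv2.Rodrigues(np.array(c["R"]))[0],np.array(c["t"]),c["K"],c["D"])[0][:,0]
def yaw_y(s): # world angle of tool y axis, deg mod 180
    y=Ro.from_rotvec(s["tool_rot"]).as_matrix()[:,1];return np.degrees(np.arctan2(y[1],y[0]))
def go(x,y,z,strap=None):
    """increments (mm, deg) from measured pose; tool y put across the strap angle"""
    s=arm.observe();M=Ro.from_rotvec(s["tool_rot"]).as_matrix()
    d=M.T@(np.array([x,y,z])-s["position"])*1000
    tw=0
    if strap is not None:
        tw=-((strap+90-yaw_y(s)+90)%180-90)
    print("shift",d.round(1),"twist",round(tw,1),"q6 deg",np.degrees(s["joint_positions"][5]).round(1),"F",s["ft_force"].round(1),"t",s["time"])
E
cat > m.py <<'E'
from h import *
c=calibration("top")
A=lambda x,y:(100+(x+.5)/5-.5,215+(y+.5)/5-.5)
B=lambda x,y:(255+(x+.5)/5-.5,195+(y+.5)/5-.5)
for n,f,rim,s1,s2,h in [("38",A,(442,131),(440,90),(428,165),.033),("86",A,(673,250),(704,150),(607,310),.06),
  ("54",B,(161,198),(97,187),(218,187),.042),("70",B,(620,137),(628,50),(628,190),.051)]:
    a,b=ray(c,f(*s1),h),ray(c,f(*s2),h);d=b-a
    print(n,ray(c,f(*rim),.024).round(4),"strap mid",((a+b)/2).round(4),"ang",np.degrees(np.arctan2(d[1],d[0])).round(1),"len",np.linalg.norm(d).round(3))
print("tin",ray(c,B(402,292),.07).round(4),"lid knob",ray(c,A(128,256),.0325).round(4),"plate",ray(c,A(145,265),.01).round(4))
E
python3 m.py; python3 -c "
from h import *
print(yaw_y(arm.observe()))
print({k:np.round(v,3) for k,v in calibration('wrist').items()})"
```

```text
38 [0.5287 0.2601 0.024 ] strap mid [0.5285 0.2616 0.033 ] ang 169.5 len 0.033
86 [0.4694 0.163  0.024 ] strap mid [0.4719 0.1651 0.06  ] ang 146.3 len 0.078
54 [0.5277 0.0465 0.024 ] strap mid [0.5285 0.0471 0.042 ] ang -94.2 len 0.052
70 [ 0.5403 -0.1543  0.024 ] strap mid [ 0.5411 -0.1549  0.051 ] ang 174.4 len 0.062
tin [ 0.4699 -0.0518  0.07  ] lid knob [0.4821 0.3931 0.0325] plate [0.482  0.3929 0.01  ]
-69.72765315807673
{'K': array([[424.358,   0.   , 312.727],
       [  0.   , 424.358, 234.514],
       [  0.   ,   0.   ,   1.   ]]), 'D': array([-0.054,  0.   ,  0.   ,  0.   ,  0.   ]), 'R': array([[ 0.346, -0.938, -0.001],
       [-0.886, -0.327,  0.329],
       [-0.309, -0.113, -0.944]]), 't': array([-0.674, -0.044,  0.382])}
```

```bash
python3 -c "
from h import *
go(.5286,.2606,.15,170.5)"
```

```text
shift [ 586.2 -736.    81.4] twist 29.8 q6 deg -2.2 F [-0.4  0.  -0.2] t 0.1
```

Emit:
arm_command:
  increments:
    - [586, -736, 0, 0]
    - [586, -736, 0, 0]
    - [586, -736, 0, 0]
    - [586, -736, 0, 0]
    - [586, -736, 0, 0]
    - [586, -736, 0, 0]
    - [586, -736, 0, 0]
    - [586, -736, 0, 0]
    - [586, -736, 0, 0]
    - [586, -736, 0, 0]
  jaw: 40
  force: 40

```text
time: 0.93
position: [0.3643, -0.2356, 0.2312]
tool_rot: [3.093, 0.552, 0.0]
ft_force: [1.1, 1.0, 0.1]
width: 0.472
grip_force: 0.0
```

```bash
python3 -c "
from h import *
go(.5286,.2606,.15,170.5);print(arm.observe()['position'])"
```

```text
shift [ 325.8 -408.7   81.2] twist 29.7 q6 deg 33.5 F [1.1 1.  0.1] t 0.9333
[ 0.36426838 -0.23558363  0.23116679]
```

Emit:
arm_command:
  increments:
    - [326, -409, 30, -71]
    - [326, -409, 30, -71]
    - [326, -409, 30, -71]
    - [326, -409, 30, -71]
    - [326, -409, 30, -71]
    - [326, -409, 30, -71]
    - [326, -409, 30, -71]
    - [326, -409, 30, -71]
    - [326, -409, 30, -71]
    - [326, -409, 30, -71]

```text
time: 1.77
position: [0.4949, 0.1598, 0.2072]
tool_rot: [2.189, 2.253, 0.0]
ft_force: [0.6, -0.4, 0.9]
width: 0.465
grip_force: 0.0
```

```bash
python3 -c "
from h import *
go(.5286,.2606,.15,170.5)"
```

```text
shift [99.8 36.6 57.2] twist -78.8 q6 deg 13.4 F [ 0.6 -0.4  0.9] t 1.7667
```

Emit:
arm_command:
  increments:
    - [99, 36, 57, -71]
    - [99, 36, 57, -71]
    - [99, 36, 57, -71]
    - [99, 36, 57, -71]
    - [99, 36, 57, -71]
    - [99, 36, 57, -71]
    - [99, 36, 57, -71]
    - [99, 36, 57, -71]
    - [99, 36, 57, -71]
    - [99, 36, 57, -71]

```text
time: 2.6
position: [0.5285, 0.2572, 0.1501]
tool_rot: [-0.474, -3.105, 0.001]
ft_force: [0.2, -0.4, -0.5]
width: 0.465
grip_force: 0.0
```

```bash
python3 -c "
from h import *
go(.5286,.2606,.15,170.5)
c=calibration('wrist');cv2.imwrite('pics/w1.png',capture('wrist')[:,:,::-1])
a=np.radians(170.5);u=np.array([np.cos(a),np.sin(a),0]);v=np.array([-u[1],u[0],0]);o=np.array([.5286,.2606,.033])
print(proj(c,[o+19*.001*i*u+.007*j*v for i in(-1,1) for j in(-1,1)]).round(0))"
```

```text
shift [1.  3.3 0.1] twist -7.9 q6 deg -49.2 F [ 0.2 -0.4 -0.5] t 2.6
[[332. 252.]
 [311. 255.]
 [325. 197.]
 [303. 200.]]
```

View pics/w1.png

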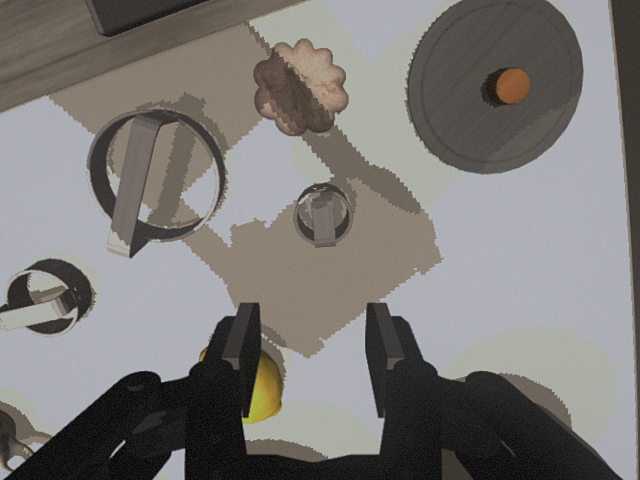

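The wrist view shows plain_38 with its strap around (325,220), a few pixels from the prediction. I'll zoom in.

Run:
```python
import cv2
I=cv2.imread("pics/w1.png")
cv2.imwrite("pics/w1c.png",cv2.resize(I[170:260,270:380],None,fx=6,fy=6,interpolation=cv2.INTER_CUBIC))
```

```text
(no output)
```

View pics/w1c.png

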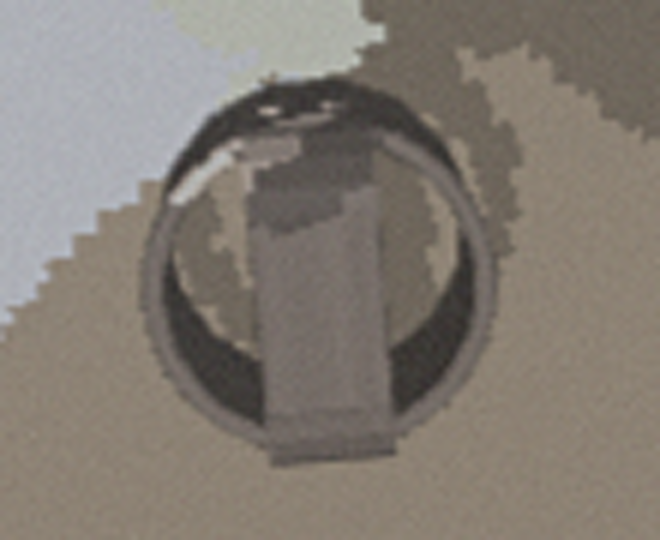

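Run:
```python
from h import *
c=calibration('wrist')
P=lambda x,y:(270+(x+.5)/6-.5,170+(y+.5)/6-.5)
print(ray(c,P(318,275),.024))
a,b=ray(c,P(313,200),.033),ray(c,P(329,440),.033);d=b-a
print((a+b)/2,np.degrees(np.arctan2(d[1],d[0])),np.linalg.norm(d),yaw_y(arm.observe()))
go(.5286,.2606,.15,170.5)
```

```text
[0.52488684 0.2652267  0.024     ]
[0.52740144 0.26463525 0.033     ] -12.81476676273206 0.02706494378462804 73.12017262165449
shift [0.9 3.3 0.1] twist -7.4 q6 deg -49.7 F [0.6 0.  0.5] t 2.65
```

Run:
```python
from h import *
go(.527,.2628,.0275,168)
c=calibration('wrist');s=arm.observe();M=Ro.from_rotvec(s["tool_rot"]).as_matrix()
print(proj(c,[s["position"]+M@np.array([0,y,0]) for y in(-.02,0,.02)]))
```

```text
shift [  3.1   5.  122.6] twist -4.9 q6 deg -49.7 F [0.6 0.  0.5] t 2.65
[[260.50465296 322.74310292]
 [312.22803192 322.80752462]
 [363.96085681 322.72948209]]
```

Emit:
arm_command:
  increments:
    - [3, 6, 30, -5]
    - [3, 6, 60, -5]
    - [3, 6, 90, -5]
    - [3, 6, 112, -5]
    - [3, 6, 122, -5]
    - [3, 6, 122, -5]
    - [3, 6, 122, -5]

```text
time: 3.23
position: [0.5279, 0.264, 0.0291]
tool_rot: [0.35, 3.122, -0.0]
ft_force: [1.1, -0.1, 0.5]
width: 0.465
grip_force: 0.0
```

Run:
```python
from h import *
go(.527,.264,.0275,168)
cv2.imwrite('pics/w2.png',capture('wrist')[:,:,::-1])
```

```text
shift [ 0.9 -0.2  1.6] twist -0.8 q6 deg -53.1 F [ 1.1 -0.1  0.5] t 3.2333
```

View pics/w2.png

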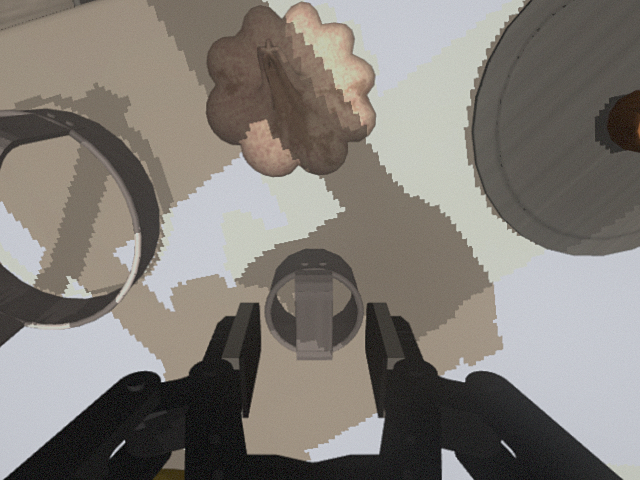

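The strap sits central between the fingers: u 296–332, with v running from about 270 to 352. I'll check the along-strap offset and then close.

Run:
```python
from h import *
c=calibration('wrist');s=arm.observe();M=Ro.from_rotvec(s["tool_rot"]).as_matrix()
for uv,z in[((314,270),.033),((314,352),.033),((315,311),.024)]:
    p=ray(c,uv,z); print(p.round(4),(M.T@(p-s["position"])*1000).round(1))
print(proj(c,[s["position"]]))
```

```text
[0.5055 0.2701 0.033 ] [23.6  0.8 -3.1]
[0.5395 0.2624 0.033 ] [-11.3   0.8  -3. ]
[0.5269 0.2657 0.024 ] [1.8 1.2 6. ]
[[311.98803756 322.70734446]]
```

Emit:
arm_command:
  increments:
    - [1, 0, 1.5, 0]
    - [1, 0, 1.5, 0]

```text
time: 3.45
position: [0.5272, 0.2644, 0.0282]
tool_rot: [0.349, 3.121, 0.001]
ft_force: [0.0, 0.1, 0.1]
width: 0.47
grip_force: 0.0
```

Emit:
arm_command:
  increments:
    - [0, 0, 0.5, 0]
    - [0, 0, 0.5, 0]
    - [0, 0, 0.5, 0]
    - [0, 0, 0.5, 0]
    - [0, 0, 0.5, 0]
    - [0, 0, 0.5, 0]
  jaw: 4
  force: 40

```text
time: 3.95
position: [0.5269, 0.2643, 0.0269]
tool_rot: [0.348, 3.122, 0.001]
ft_force: [0.3, 1.3, 6.0]
width: 0.14
grip_force: 39.2
```

Emit:
arm_command:
  increments:
    - [0, 0, -30, 0]
    - [0, 0, -70, 0]
    - [0, 0, -110, 0]
    - [0, 0, -130, 0]
    - [0, 0, -130, 0]

```text
time: 4.37
position: [0.5282, 0.2647, 0.1619]
tool_rot: [0.348, 3.116, 0.005]
ft_force: [0.1, -0.1, 0.8]
width: 0.142
grip_force: 39.3
```

Run:
```python
from h import *
go(.4699,-.0518,.16)
s=arm.observe();print(s["width"],s["grip_force"])
```

```text
shift [ -12.9 -321.6    0.7] twist 0 q6 deg -53.1 F [ 0.1 -0.1  0.8] t 4.3667
0.14170077802384753 39.311759841839375
```

Emit:
arm_command:
  increments:
    - [-13, -320, -20, 0]
    - [-13, -320, -20, 0]
    - [-13, -320, -20, 0]
    - [-13, -320, -20, 0]
    - [-13, -320, -20, 0]
    - [-13, -320, -20, 0]
    - [-13, -320, -20, 0]
    - [-13, -320, -20, 0]
    - [-13, -320, -20, 0]
    - [-13, -320, -20, 0]

```text
time: 5.2
position: [0.4684, -0.0521, 0.1758]
tool_rot: [-0.353, -3.121, -0.0]
ft_force: [-0.3, 1.3, -0.2]
width: 0.14
grip_force: 39.4
```

Run:
```python
from h import *
go(.4699,-.0518,.16)
I=capture('wrist')[:,:,::-1]
cv2.imwrite('pics/w3.png',I)
```

```text
shift [-1.4  0.6 15.8] twist 0 q6 deg -86.5 F [-0.3  1.3 -0.2] t 5.2
```

View pics/w3.png

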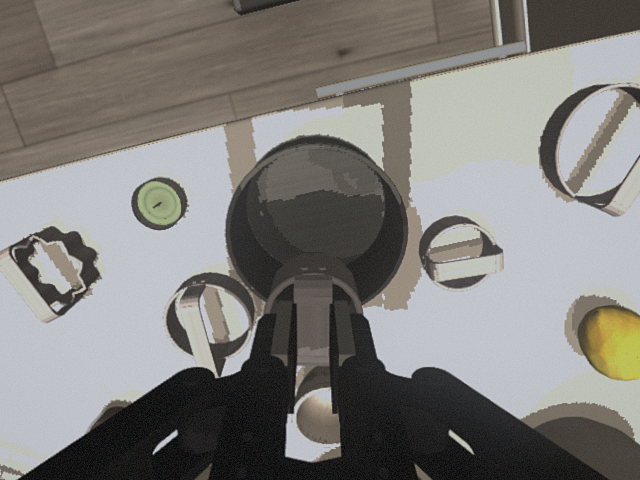

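The cutter is held. The tin rim spans about u 226–408 and v 140–308, centred near (317,224). plain_54 and plain_70 are visible at the sides.

Run:
```python
from h import *
c=calibration('wrist');s=arm.observe()
print(ray(c,(317,224),.07).round(4))
for o in[(.4699,-.0518),(.468,-.0490)]:
    t=np.linspace(0,2*np.pi,360);p=proj(c,np.c_[o[0]+.0555*np.cos(t),o[1]+.0555*np.sin(t),0*t+.07])
    print(p.min(0).round(1),p.max(0).round(1))
# rim fit: gather edges
I=cv2.cvtColor(cv2.imread('pics/w3.png'),cv2.COLOR_BGR2GRAY)
print([ (v,int(I[v,222]),int(I[v,226]),int(I[v,230]),int(I[v,234]),int(I[v,402]),int(I[v,406]),int(I[v,410])) for v in(215,225,235)])
```

```text
[ 0.463  -0.0469  0.07  ]
[222.4 145.7] [400.9 314.6]
[225.9 141.4] [404.9 311.3]
[(215, 196, 153, 74, 45, 55, 70, 142), (225, 196, 70, 59, 46, 38, 61, 143), (235, 197, 65, 57, 51, 43, 63, 144)]
```

Run:
```python
from h import *
go(.4675,-.0475,.030)
```

```text
shift [  1.8   3.2 145.7] twist 0 q6 deg -86.5 F [-1.1  0.2  1. ] t 5.25
```

Emit:
arm_command:
  increments:
    - [2, 3, 0, 0]
    - [2, 3, 35, 0]
    - [2, 3, 70, 0]
    - [2, 3, 100, 0]
    - [2, 3, 120, 0]
    - [2, 3, 135, 0]
    - [2, 3, 143, 0]
    - [2, 3, 145, 0]
    - [2, 3, 145, 0]

```text
time: 6.0
position: [0.4676, -0.0468, 0.0314]
tool_rot: [-0.346, -3.122, -0.0]
ft_force: [0.5, -1.5, 0.6]
width: 0.141
grip_force: 39.4
```

Emit:
arm_command:
  increments:
    - [0, 0, 0, 0]
    - [0, 0, 0, 0]
    - [0, 0, 0, 0]
    - [0, 0, 0, 0]
  jaw: 30

```text
time: 6.33
position: [0.4679, -0.0476, 0.0321]
tool_rot: [0.348, 3.121, -0.0]
ft_force: [-0.4, 0.2, 0.1]
width: 0.346
grip_force: 0.0
```

Emit:
arm_command:
  increments:
    - [0, 0, -10, 0]
    - [0, 0, -40, 0]
    - [0, 0, -80, 0]
    - [0, 0, -120, 0]
    - [0, 0, -150, 0]
    - [0, 0, -150, 0]

```text
time: 6.83
position: [0.4694, -0.0479, 0.1894]
tool_rot: [0.347, 3.113, -0.001]
ft_force: [-0.3, 0.4, 0.9]
width: 0.35
grip_force: 0.0
```

Run:
```python
from h import *
go(.525,.0512,.18,86)
I=capture('wrist')[:,:,::-1]
cv2.imwrite('pics/w4.png',I)
```

```text
shift [-32.3 108.9   9.7] twist 81.3 q6 deg -86.2 F [-0.3  0.4  0.9] t 6.8333
```

View pics/w4.png

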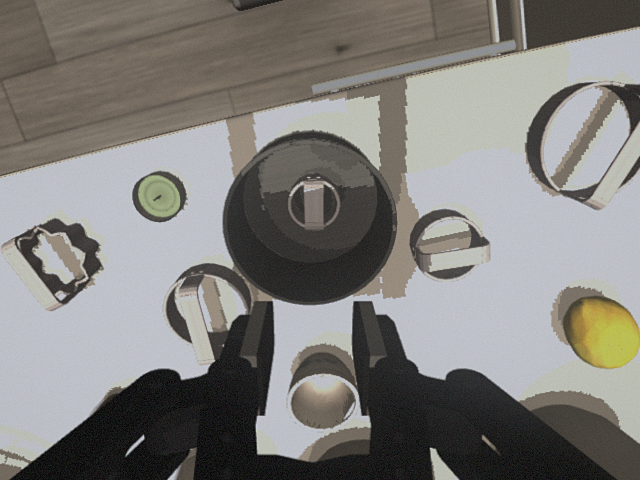

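plain_38 stands upright in the tin near (314,203). The tin rim spans u 223–396 with its bottom edge at v 304. One enlarged crop should give plain_54, plain_70 and the tin.

Run:
```python
import cv2
I=cv2.imread("pics/w4.png")
cv2.imwrite("pics/w4c.png",cv2.resize(I[125:375,155:500],None,fx=2.3,fy=2.3,interpolation=cv2.INTER_CUBIC))
```

```text
(no output)
```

View pics/w4c.png

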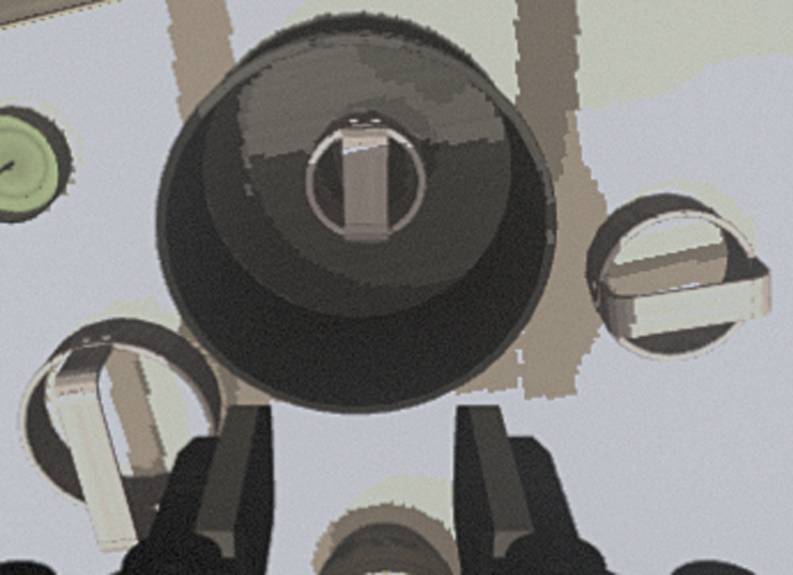

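Run:
```python
from h import *
c=calibration('wrist')
P=lambda x,y:(155+(x+.5)/2.3-.5,125+(y+.5)/2.3-.5)
r=lambda x,y,z:ray(c,P(x,y),z)
print("tin",r(356,222,.07),"38",r(365.5,182,.026),r(365,184,.035))
for n,a,b,h in[("54",(620,317),(770,294),.042),("70",(78,392),(120,545),.051)]:
    a=r(*a,h);b=r(*b,h);d=b-a
    print(n,(a+b)/2,np.degrees(np.arctan2(d[1],d[0])),np.linalg.norm(d))
print("54rim",r(679,285,.024))
```

```text
tin [ 0.46427757 -0.04857874  0.07      ] 38 [ 0.46541764 -0.04603369  0.026     ] [ 0.46360125 -0.04580241  0.035     ]
54 [0.52414713 0.04875115 0.042     ] 86.58972702446731 0.048354904609305575
70 [ 0.53546366 -0.15193373  0.051     ] -4.63353731937915 0.059004535436316355
54rim [0.52420825 0.04907031 0.024     ]
```

Emit:
arm_command:
  increments:
    - [-32, 107, 0, 7]
    - [-32, 107, 0, 14]
    - [-32, 107, 0, 21]
    - [-32, 107, 0, 28]
    - [-32, 107, 0, 35]
    - [-32, 107, 0, 42]
    - [-32, 107, 0, 49]
    - [-32, 107, 0, 56]
    - [-32, 107, 0, 63]
    - [-32, 107, 0, 70]
  jaw: 40

```text
time: 7.72
position: [0.522, 0.0497, 0.181]
tool_rot: [-2.083, -2.351, 0.001]
ft_force: [-0.3, 0.0, 0.0]
width: 0.469
grip_force: 0.0
```

Run:
```python
from h import *
go(.526,.0475,.036,86.6)
```

```text
shift [ -2.7   3.9 145. ] twist 10.3 q6 deg -4.3 F [-0.3  0.   0. ] t 7.7167
```

Emit:
arm_command:
  increments:
    - [-3, 4, 0, 7]
    - [-3, 4, 30, 10]
    - [-3, 4, 60, 10]
    - [-3, 4, 90, 10]
    - [-3, 4, 115, 10]
    - [-3, 4, 133, 10]
    - [-3, 4, 142, 10]
    - [-3, 4, 145, 10]
    - [-3, 4, 145, 10]

```text
time: 8.47
position: [0.5266, 0.0473, 0.0363]
tool_rot: [-2.273, -2.167, 0.001]
ft_force: [-0.4, -0.0, -0.2]
width: 0.47
grip_force: 0.0
```

Run:
```python
from h import *
go(.526,.0475,.036,86.6)
I=capture('wrist')[:,:,::-1]
cv2.imwrite('pics/w5.png',cv2.resize(I[180:420,180:460],None,fx=2.5,fy=2.5))
```

```text
shift [ 0.2 -0.6  0.3] twist 0.7 q6 deg 5.1 F [-0.4 -0.  -0.2] t 8.4667
```

View pics/w5.png

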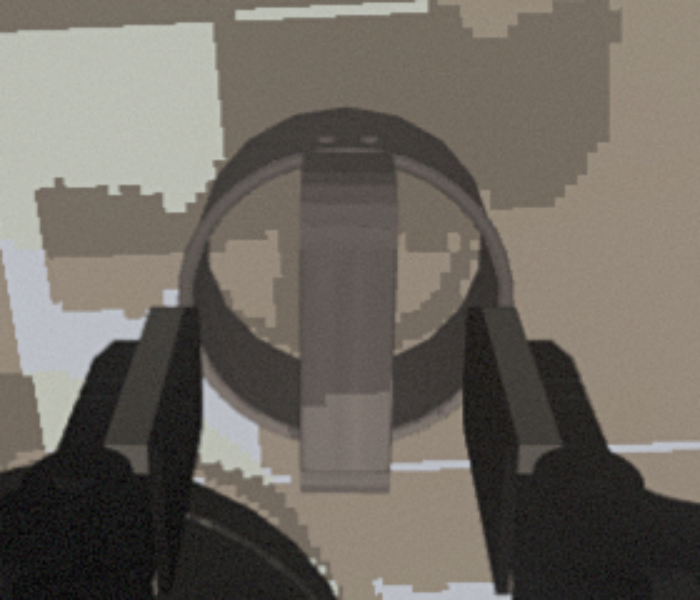

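plain_54 is well aligned: rim centre is at about crop (347,294), with the strap between the pads. I'll compute the along-strap offset.

Run:
```python
from h import *
c=calibration('wrist');s=arm.observe();M=Ro.from_rotvec(s["tool_rot"]).as_matrix()
print((M.T@(ray(c,(318.8,297.6),.024)-s["position"])*1000).round(1), (M.T@(ray(c,(318,318),.042)-s["position"])*1000).round(1))
```

```text
[ 3.3  1.4 13.2] [ 4.2  0.8 -4.8]
```

Emit:
arm_command:
  increments:
    - [1, 0, 0, 0.5]
    - [1, 0, 0, 0.5]
    - [1, 0, 0, 0.5]
    - [1, 0, 0, 0.5]
    - [1, 0, 0, 0.5]
    - [1, 0, 0, 0.5]
  jaw: 4

```text
time: 9.02
position: [0.5275, 0.0483, 0.0374]
tool_rot: [2.282, 2.157, 0.003]
ft_force: [2.8, 0.6, 6.0]
width: 0.14
grip_force: 39.2
```

Emit:
arm_command:
  increments:
    - [0, 0, -30, 0]
    - [0, 0, -70, 0]
    - [0, 0, -110, 0]
    - [0, 0, -145, 0]
    - [0, 0, -145, 0]

```text
time: 9.43
position: [0.5287, 0.0484, 0.1892]
tool_rot: [2.279, 2.154, 0.011]
ft_force: [1.0, -0.7, 0.6]
width: 0.138
grip_force: 39.5
```

Run:
```python
from h import *
go(.4667,-.0475,.18)
```

```text
shift [-99.2 -56.6   8.6] twist 0 q6 deg 5.7 F [ 1.  -0.7  0.6] t 9.4333
```

Emit:
arm_command:
  increments:
    - [-100, -57, 0, 0]
    - [-100, -57, 0, 0]
    - [-100, -57, 0, 0]
    - [-100, -57, 0, 0]
    - [-100, -57, 0, 0]
    - [-100, -57, 0, 0]

```text
time: 9.93
position: [0.4643, -0.0482, 0.1814]
tool_rot: [2.284, 2.157, 0.0]
ft_force: [-0.0, 0.2, -0.8]
width: 0.138
grip_force: 39.5
```

Run:
```python
from h import *
go(.467,-.049,.0395)
I=capture('wrist')[:,:,::-1]
cv2.imwrite('pics/w6.png',I[120:420,120:520])
```

```text
shift [ -0.6   2.7 141.9] twist 0 q6 deg -5.8 F [-0.   0.2 -0.8] t 9.9333
```

View pics/w6.png

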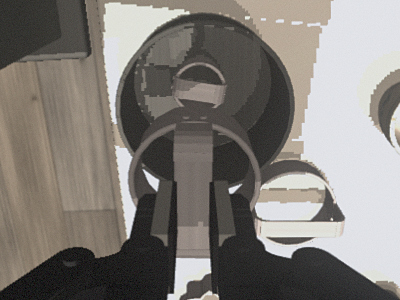

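plain_54 is held, and plain_38 shows in the tin at crop (200,88), in line with it. Lowering now.

Emit:
arm_command:
  increments:
    - [0, 2.5, 10, 0]
    - [-0.5, 2.5, 45, 0]
    - [-0.5, 2.5, 80, 0]
    - [-0.5, 2.5, 110, 0]
    - [-0.5, 2.5, 125, 0]
    - [-0.5, 2.5, 135, 0]
    - [-0.5, 2.5, 140, 0]
    - [-0.5, 2.5, 142, 0]
    - [-0.5, 2.5, 142, 0]

```text
time: 10.73
position: [0.4672, -0.0488, 0.04]
tool_rot: [2.282, 2.158, 0.001]
ft_force: [-0.1, 0.2, -0.4]
width: 0.144
grip_force: 39.5
```

Emit:
arm_command:
  increments:
    - [0, 0, 0, 0]
    - [0, 0, 0, 0]
    - [0, 0, 0, 0]
    - [0, 0, 0, 0]
  jaw: 30

```text
time: 11.07
position: [0.4669, -0.049, 0.0399]
tool_rot: [2.283, 2.157, 0.001]
ft_force: [0.8, 0.7, 0.8]
width: 0.351
grip_force: 0.0
```

Emit:
arm_command:
  increments:
    - [0, 0, -10, 0]
    - [0, 0, -40, 0]
    - [0, 0, -80, 0]
    - [0, 0, -120, 0]
    - [0, 0, -140, 0]
    - [0, 0, -140, 0]

```text
time: 11.57
position: [0.4682, -0.0492, 0.1859]
tool_rot: [2.279, 2.154, 0.007]
ft_force: [-0.2, -1.1, 0.4]
width: 0.349
grip_force: 0.0
```

Run:
```python
from h import *
go(.5375,-.1535,.18,175)
I=capture('wrist')[:,:,::-1]
cv2.imwrite('pics/w7.png',cv2.resize(I[110:380,120:490],None,fx=2.1,fy=2.1,interpolation=cv2.INTER_CUBIC))
```

```text
shift [-100.2   75.     6.5] twist -88.2 q6 deg -5.9 F [-0.2 -1.1  0.4] t 11.5667
```

View pics/w7.png

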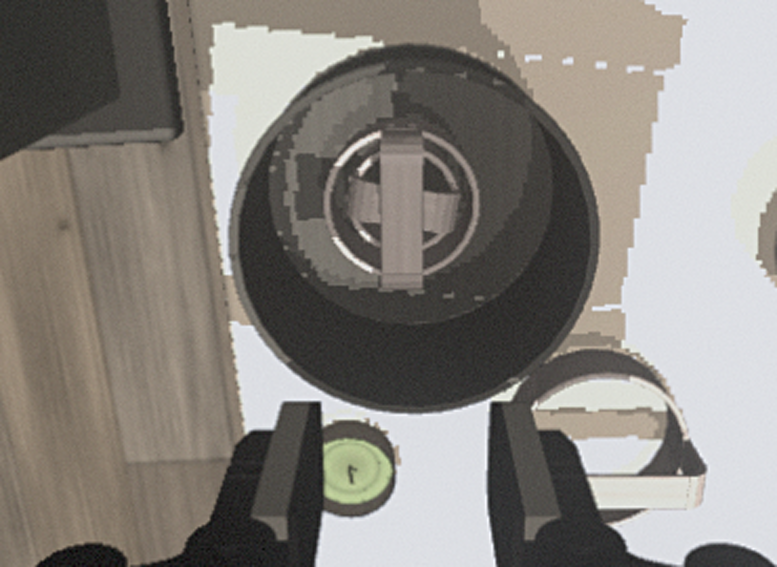

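plain_54 is nested concentrically over plain_38. Next is plain_70.

Emit:
arm_command:
  increments:
    - [-99, 75, 0, -7]
    - [-99, 75, 0, -14]
    - [-99, 75, 0, -21]
    - [-99, 75, 0, -28]
    - [-99, 75, 0, -35]
    - [-99, 75, 0, -42]
    - [-99, 75, 0, -49]
    - [-99, 75, 0, -56]
    - [-99, 75, 0, -63]
    - [-99, 75, 0, -70]
  jaw: 40

```text
time: 12.45
position: [0.5355, -0.1519, 0.1786]
tool_rot: [-0.623, -3.078, -0.0]
ft_force: [0.4, -0.2, 0.1]
width: 0.469
grip_force: 0.0
```

Run:
```python
from h import *
go(.5385,-.1525,.045,175)
```

```text
shift [ -3.2   0.6 133.6] twist -17.9 q6 deg -85.6 F [ 0.4 -0.2  0.1] t 12.45
```

Emit:
arm_command:
  increments:
    - [-3, 0.5, 0, -7]
    - [-3, 0.5, 10, -14]
    - [-3, 0.5, 30, -18]
    - [-3, 0.5, 30, -18]
    - [-3, 0.5, 30, -18]
    - [-3, 0.5, 30, -18]

```text
time: 12.95
position: [0.5389, -0.1528, 0.15]
tool_rot: [-0.148, -3.138, -0.0]
ft_force: [0.1, 0.4, -0.2]
width: 0.465
grip_force: 0.0
```

```bash
cat > fit.py <<'E'
from h import *
from scipy.optimize import minimize
def fit(x0,y0,a0,D,H):
    c=calibration('wrist');I=capture('wrist')
    E=cv2.Canny(cv2.GaussianBlur(cv2.cvtColor(I,cv2.COLOR_RGB2GRAY),(3,3),0),40,100)
    dt=np.minimum(cv2.distanceTransform(255-E,cv2.DIST_L2,5),8)
    t=np.linspace(0,2*np.pi,240);k=np.linspace(-1,1,60)*(D/2-.004)
    def cost(p):
        x,y,a=p[0]/1e3,p[1]/1e3,np.radians(p[2])
        u=np.array([np.cos(a),np.sin(a)]);v=np.array([-u[1],u[0]])
        C=np.r_[D/2*np.c_[np.cos(t),np.sin(t)],(D/2-.0016)*np.c_[np.cos(t),np.sin(t)]]
        S=np.r_[k[:,None]*u+.007*v,k[:,None]*u-.007*v]
        X=np.r_[np.c_[C+[x,y],np.full(len(C),.024)],np.c_[S+[x,y],np.full(len(S),H)]]
        q=np.round(proj(c,X)).astype(int);ok=(q>=0).all(1)&(q[:,0]<640)&(q[:,1]<480)
        d=np.full(len(q),8.);d[ok]=dt[q[ok,1],q[ok,0]]
        w=np.r_[np.ones(len(C))/len(C),np.ones(len(S))/len(S)]
        return (d*w).sum()
    best=min((minimize(cost,[x0*1e3+i,y0*1e3+j,a0+m],method="Nelder-Mead",options=dict(initial_simplex=np.array([x0*1e3+i,y0*1e3+j,a0+m])+np.array([[0,0,0],[2,0,0],[0,2,0],[0,0,4]]))) for i in(-3,0,3) for j in(-3,0,3) for m in(-5,0,5)),key=lambda r:r.fun)
    print("fit mm,deg",best.x.round(1),"cost",round(best.fun,2),"of",round(cost([x0*1e3,y0*1e3,a0]),2))
    return best.x
E
python3 - <<'E'
from fit import *
fit(.5375,-.1525,175,.07,.051)
go(.5385,-.1525,.045,175)
E
```

```text
fit mm,deg [ 539.2 -154.4  175.9] cost 2.21 of 4.28
shift [  0.7   0.3 105.3] twist -0.4 q6 deg -103.1 F [ 0.   0.2 -0.3] t 13.0
```

Emit:
arm_command:
  increments:
    - [0, -0.5, 30, -0.5]
    - [0, -0.5, 60, -0.5]
    - [0, -0.5, 85, -0.5]
    - [0, -0.5, 98, -0.5]
    - [0, -0.5, 104, -0.5]
    - [0, -0.5, 105, -0.5]
    - [0, -0.5, 105, -0.5]

```text
time: 13.58
position: [0.5395, -0.1535, 0.0458]
tool_rot: [0.13, 3.138, -0.001]
ft_force: [0.3, 0.8, 0.7]
width: 0.468
grip_force: 0.0
```

Emit:
arm_command:
  increments:
    - [0, 0, 0, 0]
    - [0, 0, 0, 0]
    - [0, 0, 0, 0]
    - [0, 0, 0, 0]
    - [0, 0, 0, 0]
    - [0, 0, 0, 0]
  jaw: 4

```text
time: 14.08
position: [0.5395, -0.1537, 0.0456]
tool_rot: [0.13, 3.137, -0.002]
ft_force: [-0.5, -3.8, 7.4]
width: 0.141
grip_force: 39.1
```

Emit:
arm_command:
  increments:
    - [0, 0, -30, 0]
    - [0, 0, -70, 0]
    - [0, 0, -110, 0]
    - [0, 0, -135, 0]
    - [0, 0, -135, 0]

```text
time: 14.5
position: [0.5406, -0.1538, 0.1861]
tool_rot: [0.129, 3.131, -0.003]
ft_force: [0.2, -0.5, 0.2]
width: 0.143
grip_force: 39.4
```

Run:
```python
from h import *
go(.467,-.0478,.18)
```

```text
shift [82.1 99.5  5.3] twist 0 q6 deg -103.8 F [ 0.2 -0.5  0.2] t 14.5
```

Emit:
arm_command:
  increments:
    - [82, 99, 0, 0]
    - [82, 99, 0, 0]
    - [82, 99, 0, 0]
    - [82, 99, 0, 0]
    - [82, 99, 0, 0]
    - [82, 99, 0, 0]

```text
time: 15.0
position: [0.4656, -0.0479, 0.1796]
tool_rot: [0.128, 3.138, -0.0]
ft_force: [0.8, -0.7, -0.2]
width: 0.14
grip_force: 39.4
```

Run:
```python
from h import *
go(.467,-.0476,.048)
```

```text
shift [ -1.3   0.4 131.6] twist 0 q6 deg -94.3 F [ 0.8 -0.7 -0.2] t 15.0
```

Emit:
arm_command:
  increments:
    - [-1.5, 0.5, 10, 0]
    - [-1.5, 0.5, 40, 0]
    - [-1.5, 0.5, 75, 0]
    - [-1.5, 0.5, 100, 0]
    - [-1.5, 0.5, 115, 0]
    - [-1.5, 0.5, 125, 0]
    - [-1.5, 0.5, 130, 0]
    - [-1.5, 0.5, 131.5, 0]
    - [-1.5, 0.5, 131.5, 0]

```text
time: 15.75
position: [0.4674, -0.0481, 0.0483]
tool_rot: [0.131, 3.139, -0.0]
ft_force: [0.3, -0.5, -0.3]
width: 0.14
grip_force: 39.4
```

Emit:
arm_command:
  increments:
    - [0, 0, 0, 0]
    - [0, 0, 0, 0]
    - [0, 0, 0, 0]
    - [0, 0, 0, 0]
  jaw: 30

```text
time: 16.08
position: [0.4671, -0.0475, 0.0482]
tool_rot: [0.13, 3.138, -0.0]
ft_force: [-0.1, -0.3, -0.8]
width: 0.348
grip_force: 0.0
```

Emit:
arm_command:
  increments:
    - [0, 0, -10, 0]
    - [0, 0, -40, 0]
    - [0, 0, -80, 0]
    - [0, 0, -120, 0]
    - [0, 0, -135, 0]
    - [0, 0, -135, 0]

```text
time: 16.58
position: [0.4683, -0.0476, 0.1886]
tool_rot: [0.129, 3.132, -0.001]
ft_force: [0.1, -0.5, 0.7]
width: 0.353
grip_force: 0.0
```

Run:
```python
from h import *
import fit as f
# nested: rim at 26 mm, strap top 53 mm
f.fit(.467,-.0478,176,.07,.053)
go(.469,.1665,.18,146)
```

```text
fit mm,deg [467.3 -48.2 175.5] cost 1.53 of 1.72
shift [ 16.3 213.4   5.8] twist 29.3 q6 deg -94.2 F [ 0.3 -0.2 -0.4] t 16.6333
```

Emit:
arm_command:
  increments:
    - [16, 213, 0, 7]
    - [16, 213, 0, 14]
    - [16, 213, 0, 21]
    - [16, 213, 0, 28]
    - [16, 213, 0, 29]
    - [16, 213, 0, 29]
    - [16, 213, 0, 29]
    - [16, 213, 0, 29]
  jaw: 40

```text
time: 17.3
position: [0.4679, 0.1672, 0.182]
tool_rot: [-0.907, -3.006, 0.002]
ft_force: [-0.9, -1.0, 0.0]
width: 0.465
grip_force: 0.0
```

Run:
```python
from fit import *
x=fit(.469,.1665,146,.086,.06)
go(x[0]/1e3,x[1]/1e3,.054,x[2])
```

```text
fit mm,deg [468.  167.2 143.9] cost 2.91 of 3.82
shift [  0.5   0.9 128.2] twist 2.4 q6 deg -39.7 F [ 0.1 -0.   1.1] t 17.35
```

Emit:
arm_command:
  increments:
    - [0, 1, 30, 2]
    - [0, 1, 65, 2]
    - [0, 1, 95, 2]
    - [0, 1, 115, 2]
    - [0, 1, 125, 2]
    - [0, 1, 128, 2]
    - [0, 1, 128, 2]

```text
time: 17.93
position: [0.4692, 0.1663, 0.0551]
tool_rot: [-0.965, -2.989, 0.0]
ft_force: [0.3, 0.6, 0.3]
width: 0.47
grip_force: 0.0
```

Run:
```python
from fit import *
x=fit(.468,.1672,144,.086,.06)
go(x[0]/1e3,x[1]/1e3,.054,x[2])
```

```text
fit mm,deg [468.  167.5 143.2] cost 2.04 of 2.76
shift [ 1.8 -0.2  2. ] twist 1.0 q6 deg -37.6 F [ 0.1 -0.2  0.8] t 17.9833
```

Emit:
arm_command:
  increments:
    - [1, 0, 1, 0.5]
    - [1, 0, 1, 0.5]
    - [1, 0, 1, 0.5]
    - [1, 0, 1, 0.5]
    - [1, 0, 1, 0.5]
    - [1, 0, 1, 0.5]
  jaw: 4

```text
time: 18.48
position: [0.4688, 0.1677, 0.0551]
tool_rot: [0.976, 2.985, 0.001]
ft_force: [-0.8, -1.8, 6.4]
width: 0.141
grip_force: 39.1
```

Emit:
arm_command:
  increments:
    - [0, 0, -30, 0]
    - [0, 0, -70, 0]
    - [0, 0, -110, 0]
    - [0, 0, -130, 0]
    - [0, 0, -130, 0]

```text
time: 18.9
position: [0.4697, 0.1681, 0.1897]
tool_rot: [0.975, 2.98, 0.007]
ft_force: [1.2, 0.4, -0.2]
width: 0.143
grip_force: 39.4
```

Run:
```python
from h import *
go(.467,-.0478,.185)
```

```text
shift [-125.4 -175.8    4.2] twist 0 q6 deg -37.0 F [ 1.2  0.4 -0.2] t 18.9
```

Emit:
arm_command:
  increments:
    - [-125, -176, 0, 0]
    - [-125, -176, 0, 0]
    - [-125, -176, 0, 0]
    - [-125, -176, 0, 0]
    - [-125, -176, 0, 0]
    - [-125, -176, 0, 0]
    - [-125, -176, 0, 0]
    - [-125, -176, 0, 0]

```text
time: 19.57
position: [0.4649, -0.0483, 0.1836]
tool_rot: [-0.979, -2.985, -0.0]
ft_force: [0.6, 0.3, -1.0]
width: 0.137
grip_force: 39.4
```

Run:
```python
from h import *
go(.467,-.0478,.0575)
```

```text
shift [ -1.5   1.6 126.1] twist 0 q6 deg -62.8 F [ 0.6  0.3 -1. ] t 19.5667
```

Emit:
arm_command:
  increments:
    - [-1.5, 1.5, 10, 0]
    - [-1.5, 1.5, 40, 0]
    - [-1.5, 1.5, 70, 0]
    - [-1.5, 1.5, 95, 0]
    - [-1.5, 1.5, 110, 0]
    - [-1.5, 1.5, 120, 0]
    - [-1.5, 1.5, 125, 0]
    - [-1.5, 1.5, 126, 0]
    - [-1.5, 1.5, 126, 0]

```text
time: 20.32
position: [0.4675, -0.0474, 0.0582]
tool_rot: [0.975, 2.986, 0.0]
ft_force: [-0.2, 0.1, -1.1]
width: 0.143
grip_force: 39.5
```

Emit:
arm_command:
  increments:
    - [0, 0, 0, 0]
    - [0, 0, 0, 0]
    - [0, 0, 0, 0]
    - [0, 0, 0, 0]
  jaw: 30

```text
time: 20.65
position: [0.4673, -0.048, 0.0583]
tool_rot: [0.977, 2.985, 0.0]
ft_force: [0.0, 0.1, 0.1]
width: 0.347
grip_force: 0.0
```

Emit:
arm_command:
  increments:
    - [0, 0, -10, 0]
    - [0, 0, -40, 0]
    - [0, 0, -80, 0]
    - [0, 0, -120, 0]
    - [0, 0, -135, 0]
    - [0, 0, -135, 0]

```text
time: 21.15
position: [0.4685, -0.0482, 0.1986]
tool_rot: [0.975, 2.979, 0.002]
ft_force: [0.2, -0.0, -0.4]
width: 0.355
grip_force: 0.0
```

Run:
```python
from h import *
import fit as f
f.fit(.467,-.0478,143,.086,.062)
c=calibration('wrist');I=capture('wrist')[:,:,::-1].copy();cv2.imwrite('pics/tin.png',I)
t=np.linspace(0,2*np.pi,720)
# tin rim centre by edges
E=cv2.Canny(cv2.GaussianBlur(cv2.cvtColor(I,cv2.COLOR_BGR2GRAY),(3,3),0),40,100)
dt=np.minimum(cv2.distanceTransform(255-E,cv2.DIST_L2,5),8)
def cost(x,y):
    s=0
    for r in(.0555,.054):
        q=proj(c,np.c_[x+r*np.cos(t),y+r*np.sin(t),0*t+.07]).round().astype(int)
        q=q[(q[:,1]<300)&(q[:,0]>=0)];s+=dt[q[:,1],q[:,0]].mean()
    return s
print(min((cost(x,y),x,y) for x in np.arange(.458,.476,.001) for y in np.arange(-.058,-.04,.001)))
go(.479,.396,.18)
```

```text
fit mm,deg [467.6 -48.6 144. ] cost 1.35 of 1.67
(np.float32(2.2698743), np.float64(0.47300000000000003), np.float64(-0.051))
shift [253.  365.1  13.9] twist 0 q6 deg -62.7 F [ 0.3 -0.2  0.3] t 21.25
```

Emit:
arm_command:
  increments:
    - [254, 364, 10, 0]
    - [254, 364, 10, 0]
    - [254, 364, 10, 0]
    - [254, 364, 10, 0]
    - [254, 364, 10, 0]
    - [254, 364, 10, 0]
    - [254, 364, 10, 0]
    - [254, 364, 10, 0]
    - [254, 364, 10, 0]
    - [254, 364, 10, 0]
  jaw: 50

```text
time: 22.08
position: [0.4758, 0.3704, 0.1821]
tool_rot: [-0.976, -2.985, 0.003]
ft_force: [1.7, -1.1, 0.6]
width: 0.584
grip_force: 0.0
```

Emit:
arm_command:
  increments:
    - [16, 23, 0, 0]
    - [16, 23, 0, 0]
    - [16, 23, 0, 0]

```text
time: 22.33
position: [0.4767, 0.3972, 0.1817]
tool_rot: [-0.973, -2.985, 0.004]
ft_force: [0.0, -1.1, 0.2]
width: 0.583
grip_force: 0.0
```

Run:
```python
from h import *
go(.481,.3965,.02)
c=calibration('wrist');I=capture('wrist');T=capture('top')
cv2.imwrite('pics/top2.png',T[:,:,::-1])
# orange knob centroid in both views
for n,cc,J in(("wrist",c,I),("top",calibration('top'),T)):
    h=cv2.cvtColor(J,cv2.COLOR_RGB2HSV);m=cv2.inRange(h,(5,120,60),(18,255,255))
    k,l,st,ce=cv2.connectedComponentsWithStats(m)
    for i in range(1,k):
        if st[i,4]>60: print(n,st[i].tolist(),ray(cc,ce[i],.0325).round(4))
```

```text
shift [ -4.1   2.4 161.7] twist 0 q6 deg -16.4 F [ 0.  -1.1  0.2] t 22.3333
wrist [301, 203, 29, 28, 587] [0.4791 0.3967 0.0325]
top [501, 79, 60, 16, 502] [ 0.83   -0.5325  0.0325]
top [584, 79, 56, 62, 1111] [ 0.7324 -0.6982  0.0325]
top [574, 91, 16, 26, 199] [ 0.7829 -0.6396  0.0325]
top [541, 98, 19, 36, 171] [ 0.757  -0.5588  0.0325]
top [498, 108, 38, 33, 447] [ 0.7344 -0.4742  0.0325]
top [555, 122, 18, 14, 80] [ 0.7205 -0.593   0.0325]
top [521, 195, 119, 27, 720] [ 0.5415 -0.5477  0.0325]
```

Emit:
arm_command:
  increments:
    - [-3.5, 2, 30, 0]
    - [-3.5, 2, 65, 0]
    - [-3.5, 2, 100, 0]
    - [-3.5, 2, 130, 0]
    - [-3.5, 2, 150, 0]
    - [-3.5, 2, 159, 0]
    - [-3.5, 2, 161, 0]
    - [-3.5, 2, 161, 0]
    - [-3.5, 2, 161, 0]

```text
time: 23.18
position: [0.4822, 0.3962, 0.0244]
tool_rot: [0.977, 2.985, 0.003]
ft_force: [-0.1, -0.2, 0.7]
width: 0.588
grip_force: 0.0
```

Run:
```python
from h import *
s=arm.observe();print(s["position"],s["ft_force"])
c=calibration('wrist');I=capture('wrist')
m=cv2.inRange(cv2.cvtColor(I,cv2.COLOR_RGB2HSV),(5,120,40),(18,255,255))
k,l,st,ce=cv2.connectedComponentsWithStats(m);i=1+st[1:,4].argmax()
M=Ro.from_rotvec(s["tool_rot"]).as_matrix()
print(st[i],[(M.T@(ray(c,(st[i,0]+st[i,2]/2,v),z)-s["position"])*1000).round(1) for v,z in((st[i,1]+st[i,3],.0325),(st[i,1]+st[i,3]-st[i,2]/2,.0325))])
# top-camera: tin rim centre and 86 rim centre from chamfer
c=calibration('top');J=cv2.imread('pics/top2.png',0)
E=cv2.Canny(J,50,120);dt=np.minimum(cv2.distanceTransform(255-E,cv2.DIST_L2,5),6)
t=np.linspace(0,2*np.pi,360)
def f(R,z):
    def cost(x,y):
        q=np.vstack([proj(c,np.c_[x+r*np.cos(t),y+r*np.sin(t),0*t+z]) for r in R]);return cv2.remap(dt,q[:,0].astype('f4'),q[:,1].astype('f4'),1).mean()
    return min((round(float(cost(x,y)),2),round(x,4),round(y,4)) for x in np.arange(.455,.485,.001) for y in np.arange(-.066,-.036,.001))
print("tin",f((.0555,.054),.07),"86",f((.043,),.026))
cv2.imwrite('pics/tinc.png',cv2.resize(cv2.imread('pics/top2.png')[205:300,285:390],None,fx=6,fy=6,interpolation=cv2.INTER_CUBIC))
```

```text
[0.48221509 0.39616388 0.02436599] [-0.1417014  -0.20846468  0.7401422 ]
[ 282  285   57   67 2697] [array([-7.7, -1. , -8.1]), array([ 4.6, -1. , -8.1])]
tin (0.59, np.float64(0.475), np.float64(-0.052)) 86 (0.52, np.float64(0.467), np.float64(-0.048))
```

View pics/tinc.png

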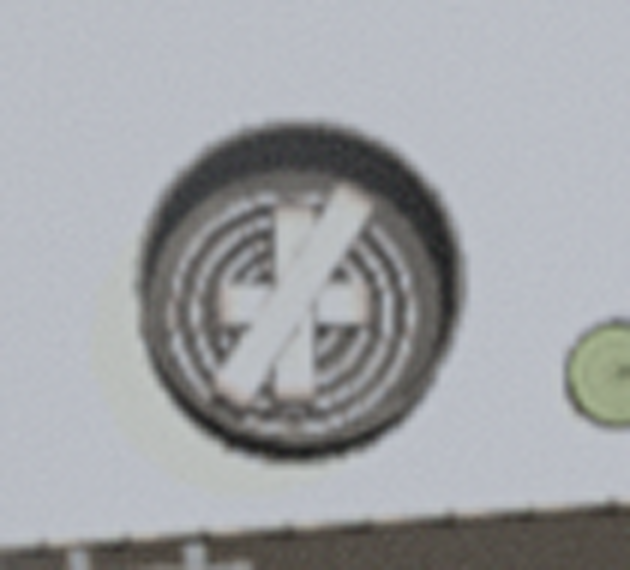

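The cutters are nested concentrically, about 8 mm off the tin's axis, which is within tolerance. Both camera fits put the tin centre near (0.474, -0.0515). I'll correct over the knob by about 3 mm along x and grip.

Emit:
arm_command:
  increments:
    - [3, -1, 3, 0]
    - [3, -1, 3, 0]
    - [3, -1, 3, 0]

```text
time: 23.48
position: [0.4783, 0.3972, 0.02]
tool_rot: [0.976, 2.986, 0.001]
ft_force: [0.1, -0.2, -0.4]
width: 0.587
grip_force: 0.0
```

Run:
```python
from h import *
s=arm.observe();c=calibration('wrist');I=capture('wrist')
m=cv2.inRange(cv2.cvtColor(I,cv2.COLOR_RGB2HSV),(5,120,40),(18,255,255))
k,l,st,ce=cv2.connectedComponentsWithStats(m);i=1+st[1:,4].argmax()
M=Ro.from_rotvec(s["tool_rot"]).as_matrix()
# predicted top-face box for knob offset dx in tool x
t=np.linspace(0,2*np.pi,90)
for dx in(-2,0,2,4):
    o=s["position"]+M@np.array([dx/1e3,0,0])
    q=proj(c,np.c_[o[0]+.011*np.cos(t),o[1]+.011*np.sin(t),0*t+.0325]);print(dx,q.min(0).round(),q.max(0).round())
print(st[i],s["position"])
```

```text
-2 [283. 319.] [344. 371.]
0 [283. 314.] [344. 367.]
2 [282. 309.] [344. 362.]
4 [282. 304.] [344. 357.]
[ 285  299   58   69 2860] [0.47832164 0.39717397 0.0199544 ]
```

Emit:
arm_command:
  increments:
    - [0, 0, 0, 0]
    - [0, 0, 0, 0]
    - [0, 0, 0, 0]
    - [0, 0, 0, 0]
    - [0, 0, 0, 0]
    - [0, 0, 0, 0]
  jaw: 10
  force: 60

```text
time: 24.03
position: [0.4785, 0.3971, 0.0199]
tool_rot: [0.977, 2.986, 0.0]
ft_force: [-0.9, -1.9, 5.9]
width: 0.227
grip_force: 58.6
```

Emit:
arm_command:
  increments:
    - [0, 0, -20, 0]
    - [0, 0, -50, 0]
    - [0, 0, -85, 0]
    - [0, 0, -120, 0]
    - [0, 0, -140, 0]
    - [0, 0, -140, 0]

```text
time: 24.53
position: [0.4797, 0.398, 0.1648]
tool_rot: [0.976, 2.982, 0.009]
ft_force: [0.9, -0.4, -0.4]
width: 0.225
grip_force: 58.8
```

Run:
```python
from h import *
go(.474,-.0512,.16)
```

```text
shift [-260.9 -365.7    3. ] twist 0 q6 deg -16.4 F [ 0.9 -0.4 -0.4] t 24.5333
```

Emit:
arm_command:
  increments:
    - [-20, -28, 0, 0]
    - [-46, -64, 0, 0]
    - [-69, -97, 0, 0]
    - [-92, -129, 0, 0]
    - [-115, -161, 0, 0]
    - [-138, -194, 0, 0]
    - [-161, -226, 0, 0]
    - [-184, -258, 0, 0]
    - [-207, -290, 0, 0]
    - [-225, -316, 0, 0]

```text
time: 25.37
position: [0.4724, 0.0067, 0.1586]
tool_rot: [-0.977, -2.985, 0.001]
ft_force: [0.5, 0.0, -0.6]
width: 0.226
grip_force: 59.0
```

Emit:
arm_command:
  increments:
    - [-18, -25, 0, 0]
    - [-31, -43, 0, 0]
    - [-35, -49, 0, 0]
    - [-36, -50, 0, 0]
    - [-36, -50, 0, 0]
    - [-36, -50, 0, 0]

```text
time: 25.87
position: [0.4726, -0.0517, 0.1591]
tool_rot: [-0.976, -2.986, -0.0]
ft_force: [-0.2, 0.2, -2.1]
width: 0.226
grip_force: 59.0
```

Run:
```python
from h import *
go(.474,-.0512,.0855)
I=capture('wrist');cv2.imwrite('pics/lid.png',I[:,:,::-1]);print(arm.observe()["width"])
```

```text
shift [-0.9  1.2 73.6] twist 0 q6 deg -63.1 F [-0.2  0.2 -2.1] t 25.8667
0.22362321294112356
```

Emit:
arm_command:
  increments:
    - [-1, 1, 10, 0]
    - [-1, 1, 30, 0]
    - [-1, 1, 45, 0]
    - [-1, 1, 56, 0]
    - [-1, 1, 63, 0]
    - [-1, 1, 66, 0]
    - [-1, 1, 68, 0]
    - [-1, 1, 68, 0]

```text
time: 26.58
position: [0.4742, -0.0522, 0.0917]
tool_rot: [0.976, 2.986, 0.0]
ft_force: [-0.5, 0.1, -0.3]
width: 0.226
grip_force: 59.0
```

Emit:
arm_command:
  increments:
    - [0, 0, 2, 0]
    - [0, 0, 4, 0]
    - [0, 0, 5, 0]
    - [0, 0, 5, 0]
    - [0, 0, 5, 0]

```text
time: 27.0
position: [0.4741, -0.0523, 0.0866]
tool_rot: [0.977, 2.986, 0.0]
ft_force: [0.1, -0.4, -0.9]
width: 0.224
grip_force: 59.0
```

Emit:
arm_command:
  increments:
    - [0, 0, 1, 0]
    - [0, 0, 1, 0]
    - [0, 0, 1, 0]

```text
time: 27.25
position: [0.4741, -0.0522, 0.0856]
tool_rot: [0.977, 2.986, 0.0]
ft_force: [-1.5, -0.1, 0.2]
width: 0.223
grip_force: 59.1
```

Emit:
arm_command:
  increments:
    - [0, 0, 0, 0]
    - [0, 0, 0, 0]
    - [0, 0, 0, 0]
    - [0, 0, 0, 0]
    - [0, 0, 0, 0]
    - [0, 0, 0, 0]
  jaw: 50

```text
time: 27.75
position: [0.4741, -0.0523, 0.0856]
tool_rot: [0.977, 2.986, 0.0]
ft_force: [0.5, 0.0, 0.3]
width: 0.584
grip_force: 0.0
```

Emit:
arm_command:
  increments:
    - [0, 0, -10, 0]
    - [0, 0, -40, 0]
    - [0, 0, -80, 0]
    - [0, 0, -120, 0]
    - [0, 0, -120, 0]
    - [0, 0, -120, 0]

```text
time: 28.25
position: [0.4749, -0.0524, 0.2089]
tool_rot: [0.975, 2.981, 0.001]
ft_force: [0.1, 0.8, -1.4]
width: 0.585
grip_force: 0.0
```

Run:
```python
from h import *
s=arm.observe();print(s["position"],s["ft_force"])
c=calibration('wrist');I=capture('wrist');cv2.imwrite('pics/end.png',I[:,:,::-1])
m=cv2.inRange(cv2.cvtColor(I,cv2.COLOR_RGB2HSV),(5,120,40),(18,255,255))
k,l,st,ce=cv2.connectedComponentsWithStats(m);i=1+st[1:,4].argmax();print(st[i],ray(c,ce[i],.0975))
E=cv2.Canny(cv2.GaussianBlur(cv2.cvtColor(I,cv2.COLOR_RGB2GRAY),(3,3),0),30,80)
dt=np.minimum(cv2.distanceTransform(255-E,cv2.DIST_L2,5),8);t=np.linspace(0,2*np.pi,720)
def cost(x,y,z):
    q=proj(c,np.c_[x+.0575*np.cos(t),y+.0575*np.sin(t),0*t+z]);q=q[q[:,1]<300]
    return float(cv2.remap(dt,q[:,0].astype('f4'),q[:,1].astype('f4'),1).mean())
for z in(.066,.07,.072,.074,.08):print(z,min((round(cost(x,y,z),2),round(x,4),round(y,4)) for x in np.arange(.462,.486,.001) for y in np.arange(-.062,-.04,.001)))
```

```text
[ 0.47488509 -0.05241628  0.20887982] [ 0.08580979  0.84783872 -1.37038332]
[296 211  32  34 779] [ 0.47411027 -0.05247364  0.0975    ]
0.066 (1.4, np.float64(0.476), np.float64(-0.055))
0.07 (0.6, np.float64(0.476), np.float64(-0.054))
0.072 (0.57, np.float64(0.475), np.float64(-0.054))
0.074 (0.67, np.float64(0.475), np.float64(-0.053))
0.08 (1.17, np.float64(0.472), np.float64(-0.051))
```

Run:
```python
from h import *
c=calibration('side');I=capture('side')
m=cv2.inRange(cv2.cvtColor(I,cv2.COLOR_RGB2HSV),(5,120,40),(18,255,255))
k,l,st,ce=cv2.connectedComponentsWithStats(m)
print([(st[i].tolist(),ce[i].round(1).tolist()) for i in range(1,k) if st[i,4]>20 and ce[i][0]<360], proj(c,[[.474,-.052,.065+.0235],[.474,-.052,.045]]))
```

```text
[] [[311.97064916 248.23823025]
 [312.40608032 262.04195405]]
```

```bash
python3 -c "
from workcell import order
print(order.finish_job())"
```

```text
the job is handed in; nothing more can be done
None
```

The four plain cutters are nested in the tin with the lid on, and I handed the job in at about 28 s of the 120 s; the hand-in gave no verdict. I had no pictures left to view, so the closed lid was checked only by a fit to the wrist image, which has it level at rim height and within about 4 mm of the tin's axis. The gripper was never brought down near the fluted cutters, but I didn't re-measure them.

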